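Turn the face-down button sample board over against the stop

ROBOT

A 6-joint arm with a two-finger parallel gripper is mounted at the origin on the work surface. World frame = base frame: x ahead of the robot, y to its left, z up, the work surface at z = 0. Lengths are in m, angles in rad, forces in N, time in s.
With the tool pointing down it reaches from about 0.325 to 0.775 m from the base axis. Payload 5.5 kg.
Tool frame: the origin (TCP) lies midway between the tips of the shut fingers; the grasp point (between the pads) lies 19 mm behind it; z points along the fingers, x is the direction in which the jaws open and shut, and the axes are right-handed (so a half turn about z gives the same grasp; the last joint's range is limited). The gripper opens to 88 mm and grips with 3 to 60 N. Pads are 20 mm wide; open, the fingers measure 115 mm over their backs; the gripper's body (75 mm by 178 mm) begins 61 mm behind the grasp point.
Start: joints at [1.29, 0.091, 1.231, -0, 1.82, -0.057], TCP at [0.133, 0.585, 0.223] pointing down, gripper open.
Joint ranges: [-2.87, 2.87], [-0.86, 2.18], [0.17, 2.46], [-1.51, 4.65], [0.06, 2.69], [-2.65, 2.65]. Speed limits (rad/s): [2.57, 2.57, 3.01, 3.14, 3.14, 3.14].

INTERFACE

Orientations are given as a unit quaternion [x, y, z, w].
In Python, from station import telemetry, snapshot, workorder, boxes_of, regions_of gives the robot as it stands.
- The arm moves only by the tool move_arm, never from a script. Its argument "plan" is a list that holds one entry, the list of rows, each a list of 4 numbers: the shift along the tool's x, y, z in m, then the turn about the tool's z in degrees. A call has 1 to 20 rows; each row is the pose to reach, as a shift and turn from the pose commanded when the call began, along the tool's axes at that moment; what a row does not reach only later rows make up. A row lasts 1/10 s, in which the tool goes at most 50 mm and 8.59 degrees, less where a joint would pass 70% of its speed; a pose out of reach is approached as far as the arm can. A call with a gripper value outside its range is refused whole. "jaw" is the gripper's target within -1 to 1 (fully open at 1, half-way at 0, shut at -1), set as the call begins (left out, the last holds). The fingers move at their own pace and stop on an object; the grip force is fixed at half the most. Time passes only in rows, so rows that repeat a pose let the fingers close. It gives the time, the measured TCP pose, the force and the opening at its end, in the units of the state.
- telemetry.get_state(): the state, without advancing time (a new reading comes with each control period).
- snapshot(name): name is "scene" or "top" or "wrist"; returns a dict with "image" (400x640x3 uint8, red, green, blue), "range_z" (400x640 float32, m along the optical axis (not along the pixel's ray), 0 where there is no reading), "intrinsics" (3x3 intrinsics, pixels), "world_to_cam" (4x4, takes a point from world to camera coordinates). Camera axes: x right, y up, looking along -z (the intrinsics and any distortion apply to the point x, -y, -z); pixel columns grow to the right and rows downward; lengths in m; the calibration is good to about 2 mm. A picture is of the moment at which its call begins.
- workorder.finish_job(): hands the job in, once; it reports no verdict.
Trained networks look in a picture, given as the dict that the camera call returned (one of the last four; its "shot" number tells which), for a name from the list of things; names that differ only in an ending like _2 or _b are one class to them, and where a whole thing is asked for, a point or a joint stands for the part that bears it (a point fixed in the world has none). Each returns a list of dicts, best first, with "p" (0 to 1); they miss things now and then, are a little off and sometimes report something else, mostly with a low value. They report only what shows in the picture. A call takes as long as a camera call. They do not tell look-alikes from the thing itself.
- boxes_of(picture, target): "rect" ([centre column, centre row, width, height] as shares, 0 to 1, of the picture: columns of its width, rows of its height, round what is visible of it).
- regions_of(picture, target): "mask" (400x640 bool, what is visible of it) and "rect" ([centre column, centre row, width, height] as shares, 0 to 1, of the picture: columns of its width, rows of its height, round what is visible of it).
The state is a dict: "clock": time; "joint_pos": joint angles; "qvel": joint speeds; "joint_torque": joint torques, N m; "ee_pos": TCP position; "eef_rot": TCP orientation; "ft_force": force on the tool from outside, world axes, zero at the start; "wrist_torque": the same for the moment, N m; "finger_gap": opening from 0.0 (shut) to 1.0 (fully open).
Only numpy, scipy, OpenCV 4.12 (cv2) and the standard library are available. Lean on these libraries where they do the work, as an engineer would, in place of code of your own. Each camera call takes 0.05 s, during which the arm holds its last target.

TASK

One of the three button sample boards in front of the coved metal stop lies face down, showing only its plain back. Push it up against the stop until it stands leaning there, then tip it back over from behind so that it lies flat in front of the stop with its buttons showing. Leave the other two boards where they are.

Things in the scene. Friction and masses are not known exactly. Their poses are not given: they have to be found in the camera images.
- back_board: board to turn: 90 (x) x 100 (y) x 10 mm, 0.15-0.23 kg, lies face down: plain khaki-grey back up, copper buttons hidden below the rim (both sides flat). Origin: centre. z: out of the back; x: to the stop within 6 deg, leading edge 20-65 mm from its toe. Friction 0.8 on the table, 0.25 on the stop. Pushed low and square along the stop's x at its near edge, it rides up the stop; foot at the toe, it leans at 61 deg and stays.
- gilt_board: bystander board, gold-coloured buttons showing, face up; same size (90 x 100 x 10 mm), origin at its centre, z up out of the buttons. Lies flat in one of the three lanes in front of the stop.
- dark_board: bystander board, dark bronze buttons showing, face up; same size (90 x 100 x 10 mm), origin at its centre, z up out of the buttons. Lies flat in one of the three lanes in front of the stop.
- stop: fixed aluminium stop, orange ends, 460 mm long (y). Origin: middle of its toe, on the table; x into the stop, away from the robot; z up. Front (x,z) mm: (0,0) (12,13) (20,31) (25,50); flat top to x 36, upright back, 60 mm free behind. A leaning board's upper end is at x 40, z 80; pushed there from behind, above z 53, to x -40 (10 deg past upright), it falls over in front of the stop.
Things that resemble listed ones, but are neither listed nor needed, are in the scene too. What is shaped like the back_board but blue or turquoise is not meant.

How it is judged:
By the outcome, as a careful person would: the job done as asked, in the order asked, and still so for the second after the job is handed in, with the robot touching nothing.
It also fails if it takes over 42 s, if anything falls off the work surface, if the arm or the gripper's body presses on something with over 40 N, if the wrist force passes 120 N, or if a joint passes its speed limit or range.

## Working session

There is one attempt and no reset: what is moved stays moved. The work goes in short steps, Python scripts to look and compute and a tool call to move; the robot and the scene stay as the last step left them, time stands still between calls to the robot, and variables do not carry over. Pictures are saved under pics/ and viewed, and the job is handed in when it is done.

Besides the shell and the picture viewer there is one more tool, called after "Call:" as name(argument=value, ...), one argument or row to a line, values as JSON. move_arm: Moves the arm, as the interface text tells. Its arguments: {"type":"object","properties":{"plan":{"type":"array","items":{"type":"array","items":{"type":"array","items":{"type":"number"}}}},"jaw":{"type":"number"}},"required":["plan"]}

```bash
mkdir -p pics; ls; cat > h.py <<'E'
import numpy as np,cv2
from station import telemetry,snapshot,workorder,boxes_of,regions_of
def save(s,n,crop=None,k=1):
    im=s["image"][:,:,::-1]
    if crop: im=im[crop[1]:crop[3],crop[0]:crop[2]]
    if k!=1: im=cv2.resize(im,None,fx=k,fy=k,interpolation=cv2.INTER_CUBIC)
    cv2.imwrite("pics/"+n+".png",im)
def cloud(s):
    d=s["range_z"];K=s["intrinsics"];v,u=np.mgrid[0:400,0:640]
    x=(u-K[0,2])/K[0,0]*d;y=(v-K[1,2])/K[1,1]*d
    P=np.stack([x,-y,-d,np.ones_like(d)],-1)
    W=P@np.linalg.inv(s["world_to_cam"]).T
    W=W[...,:3].copy();W[d<=0]=np.nan
    return W
E
python3 - <<'E'
from h import *
st=telemetry.get_state();print(st)
for n in("top","scene"):
    s=snapshot(n);save(s,n+"0");W=cloud(s);print(s.keys())
    np.save(n+"0.npy",W)
    for t in("back_board","gilt_board","dark_board","stop"):
        for r in regions_of(s,t):
            m=r["mask"];print(n,t,round(r["p"],2),(np.array(r["rect"])*[640,400,640,400]).round(),np.nanmedian(W[m],0).round(3))
E
```

```text
pics
{'clock': 0.0, 'joint_pos': array([ 1.29030040e+00,  9.18273688e-02,  1.23185128e+00,  2.55312063e-05,
        1.81982761e+00, -5.66870902e-02]), 'qvel': array([ 0.00079716, -0.00025657,  0.00160714, -0.00092169,  0.00017094,
        0.00093135]), 'joint_torque': array([ 1.15294170e-03, -4.46448219e+01, -4.06447792e+01,  6.99686282e-02,
        2.93415540e-02, -1.01815390e-04]), 'ee_pos': array([0.13306952, 0.58474974, 0.22154529]), 'eef_rot': array([ 7.81645008e-01,  6.23722828e-01, -7.87651960e-04,  5.43353039e-04]), 'ft_force': array([-0.5902036 , -0.58445192,  0.04827815]), 'wrist_torque': array([-0.05714425, -0.01271585, -0.00234428]), 'finger_gap': 1.0000190486845608}
dict_keys(['image', 'range_z', 'intrinsics', 'world_to_cam', 'shot'])
top back_board 0.85 [352. 254.  65.  71.] [ 0.385 -0.071  0.01 ]
top back_board 0.84 [405. 177.  59.  60.] [ 0.535 -0.176  0.01 ]
top back_board 0.83 [247. 271.  61.  68.] [0.357 0.125 0.01 ]
top back_board 0.67 [433. 279.  62.  62.] [ 0.337 -0.228  0.01 ]
top gilt_board 0.6 [329. 180.  55.  45.] [ 0.53  -0.026  0.007]
top dark_board 0.81 [251. 188.  58.  47.] [0.517 0.121 0.007]
top dark_board 0.7 [327. 178.  55.  47.] [ 0.531 -0.027  0.007]
top stop 0.68 [317. 121. 245.  42.] [ 0.639 -0.018  0.027]
dict_keys(['image', 'range_z', 'intrinsics', 'world_to_cam', 'shot'])
scene back_board 0.77 [198. 194.  45.  41.] [ 0.346 -0.231  0.01 ]
scene back_board 0.76 [279. 191.  67.  45.] [ 0.394 -0.074  0.01 ]
scene back_board 0.75 [246. 263.  72.  60.] [ 0.543 -0.178  0.01 ]
scene gilt_board 0.87 [324. 244.  68.  53.] [ 0.538 -0.03   0.007]
scene dark_board 0.71 [390. 220.  63.  50.] [0.523 0.117 0.007]
scene stop 0.61 [344. 288. 255. 112.] [ 0.66  -0.044  0.036]
```

View pics/top0.png

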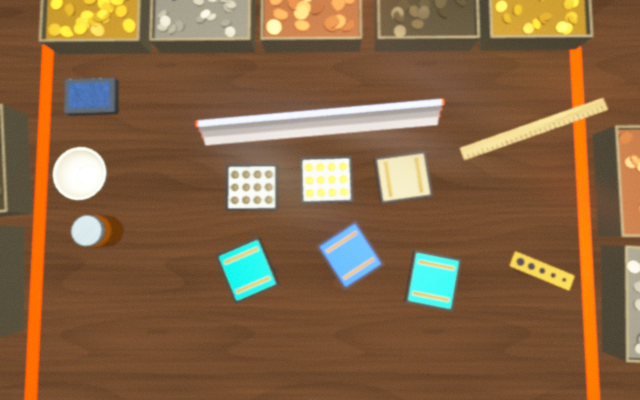

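View pics/scene0.png

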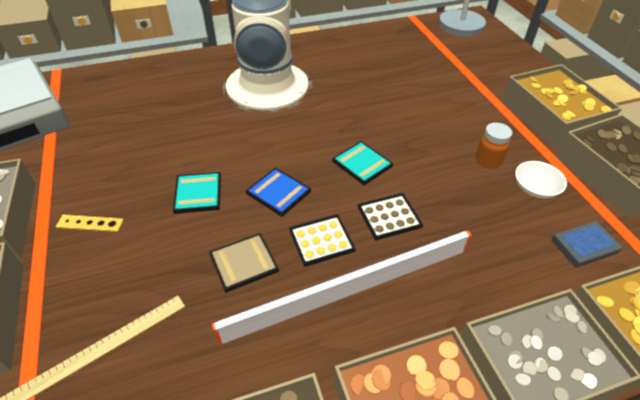

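The board to turn is the khaki one at top (405,177). It could be confused with the blue board at (350,254) and the turquoise ones at (247,270) and (433,280), and the description excludes those. Gilt is at (327,180) and dark at (251,188).

```bash
python3 - <<'E'
from h import *
s=snapshot("top");save(s,"crop1",(190,90,460,220),2.9)
W=cloud(s)
def rect(m,n):
    P=W[m];P=P[~np.isnan(P[:,0])];P=P[(P[:,2]>.004)&(P[:,2]<.02)]
    r=cv2.minAreaRect((P[:,:2]*1000).astype(np.float32));print(n,np.round(r[0],1),np.round(r[1],1),round(r[2],2),cv2.boxPoints(r).round(0).tolist())
for t in("back_board","gilt_board","dark_board"):
    for r in regions_of(s,t):
        rect(r["mask"],t+" %.2f"%r["p"])
# stop: points z>.004 in region
r=regions_of(s,"stop")[0]["mask"]
m=cv2.dilate(r.astype(np.uint8),np.ones((9,9)))>0
P=W[m];P=P[~np.isnan(P[:,0])]
T=P[(P[:,2]>.046)&(P[:,2]<.056)]
q=cv2.minAreaRect((T[:,:2]*1000).astype(np.float32));print("top",q,len(T))
vx,vy,x0,y0=cv2.fitLine(T[:,:2].astype(np.float32),cv2.DIST_HUBER,0,.01,.01).ravel()
yaw=np.degrees(np.arctan2(vy,vx));print("dir",yaw)
a=np.array([vx,vy])*(1 if vy>0 else -1); n=np.array([a[1],-a[0]]) # x axis of stop
print("stop x",n,np.degrees(np.arctan2(n[1],n[0])))
S=P[P[:,2]>.003]
u=S[:,:2]@n;v=S[:,:2]@a
for lo,hi in((.003,.006),(.01,.014),(.018,.022),(.028,.034),(.04,.045),(.048,.053)):
    k=(S[:,2]>lo)&(S[:,2]<hi);print(lo,k.sum(),np.percentile(u[k],[5,50,95]).round(4))
print("v",np.percentile(v,[.5,99.5]))
for h in(.6,):pass
E
```

```text
back_board 0.82 [357.6 125.7] [100.   90.5] 22.85 [[294.0, 148.0], [329.0, 65.0], [421.0, 103.0], [386.0, 187.0]]
back_board 0.73 [ 337.  -227.9] [89.7 99.5] 78.56 [[279.0, -262.0], [377.0, -282.0], [395.0, -194.0], [297.0, -174.0]]
back_board 0.72 [ 535.2 -175.9] [ 90.4 100.7] 8.06 [[483.0, -132.0], [498.0, -232.0], [587.0, -219.0], [573.0, -120.0]]
back_board 0.68 [385.3 -71.4] [100.1  90. ] 32.64 [[319.0, -60.0], [367.0, -136.0], [452.0, -82.0], [403.0, -6.0]]
gilt_board 0.91 [531.3 -26.2] [ 90.2 100.6] 1.51 [[485.0, 23.0], [488.0, -78.0], [578.0, -75.0], [575.0, 25.0]]
dark_board 0.77 [517.3 119.6] [ 90.3 100.6] 0.3 [[472.0, 170.0], [472.0, 69.0], [563.0, 70.0], [562.0, 170.0]]
top ((651.1021118164062, -14.5843505859375), (14.767439842224121, 465.8810729980469), 4.679446697235107) 1732
dir -85.220726
stop x [0.9965231  0.08331734] 4.779272
0.003 480 [0.6145 0.622  0.6717]
0.01 497 [0.625  0.6284 0.6312]
0.018 329 [0.6312 0.633  0.635 ]
0.028 457 [0.6355 0.6376 0.6393]
0.04 343 [0.6394 0.6408 0.6423]
0.048 1483 [0.6424 0.6477 0.6533]
v [-0.29827151  0.16064356]
```

View pics/crop1.png

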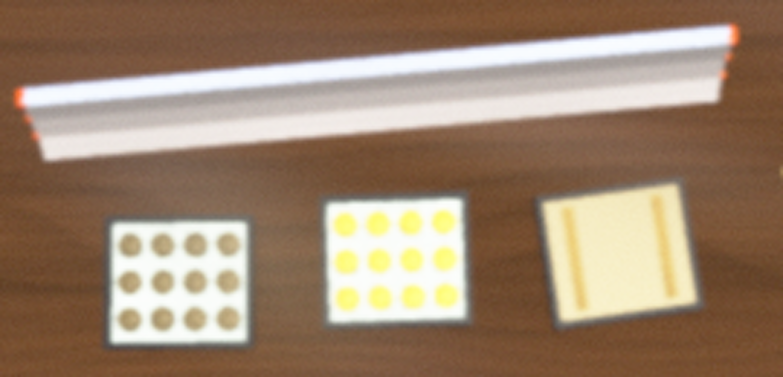

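```bash
cat >> h.py <<'E'
from scipy.spatial.transform import Rotation as R
Y=np.radians(4.75);n=np.array([np.cos(Y),np.sin(Y),0]);a=np.array([-n[1],n[0],0])
TOE=.617
def pw(x,v,z): return n*(x+TOE)+a*v+np.array([0,0,z])   # stop-frame x, along-stop v
def shift(p,st=None):
    st=st or telemetry.get_state()
    return R.from_quat(st["eef_rot"]).inv().apply(np.asarray(p)-st["ee_pos"])
def where():
    st=telemetry.get_state();p=st["ee_pos"];X=R.from_quat(st["eef_rot"]).as_matrix()[:,0]
    print("t",st["clock"],"stopx",(p@n-TOE).round(4),"v",(p@a).round(4),"z",p[2].round(4),"toolx",np.degrees(np.arctan2(X[1],X[0])).round(2),"F",st["ft_force"].round(1),st["finger_gap"])
E
python3 - <<'E'
from h import *
where();p=pw(-.177,-.22,.1);print(p,shift([.47,.25,.22]),shift(p))
E
```

```text
t 0.75 stopx -0.4358 v 0.572 z 0.2227 toolx 77.18 F [ 0.1  0.1 -0.6] 0.9995583631811725
[ 0.45670663 -0.1828088   0.1       ] [-0.25195152  0.40278089  0.00265343] [-0.67692855  0.48587055  0.1226151 ]
```

Call:
move_arm(
  plan=[
    [[-0.252,0.403,0,-8],[-0.252,0.403,0,-17.5],[-0.252,0.403,0,-17.5],[-0.252,0.403,0,-17.5],[-0.252,0.403,0,-17.5],[-0.252,0.403,0,-17.5],[-0.252,0.403,0,-17.5],[-0.252,0.403,0,-17.5],[-0.252,0.403,0,-17.5],[-0.252,0.403,0,-17.5],[-0.677,0.486,0.05,-17.5],[-0.677,0.486,0.05,-17.5],[-0.677,0.486,0.05,-17.5],[-0.677,0.486,0.05,-17.5],[-0.677,0.486,0.05,-17.5],[-0.677,0.486,0.05,-17.5],[-0.677,0.486,0.05,-17.5],[-0.677,0.486,0.05,-17.5],[-0.677,0.486,0.05,-17.5],[-0.677,0.486,0.05,-17.5]],
  ],
  jaw=0,
)

```text
clock: 2.75
ee_pos: [0.4557, -0.1866, 0.1715]
eef_rot: [0.68, 0.733, -0.001, -0.0]
ft_force: [-0.5, 0.1, 0.5]
finger_gap: 0.497
```

```bash
python3 - <<'E'
from h import *
where();print(shift(pw(-.177,-.22,.005)))
E
```

```text
t 2.75 stopx -0.1783 v -0.2237 z 0.1715 toolx 94.36 F [-0.5  0.1  0.5] 0.4968894063028726
[0.00376514 0.00159174 0.16652401]
```

Call:
move_arm(
  plan=[
    [[0.002,0,0.05,0],[0.002,0,0.1,0],[0.002,0,0.14,0],[0.002,0,0.16,0],[0.002,0,0.166,0],[0.002,0,0.166,0]],
  ],
)

```text
clock: 3.35
ee_pos: [0.4566, -0.1801, 0.0065]
eef_rot: [0.677, 0.736, -0.0, -0.0]
ft_force: [-0.2, 0.5, 0.1]
finger_gap: 0.503
```

```bash
python3 - <<'E'
from h import *
where();s=snapshot("scene");save(s,"s2",(150,130,450,350),2.5)
s=snapshot("wrist");save(s,"w2")
where()
E
```

```text
t 3.35 stopx -0.1769 v -0.2173 z 0.0065 toolx 94.72 F [-0.2  0.5  0.1] 0.5027371500499408
t 3.45 stopx -0.1757 v -0.2183 z 0.0086 toolx 94.7 F [-0.7 -0.3  0.2] 0.503588267413755
```

View pics/s2.png

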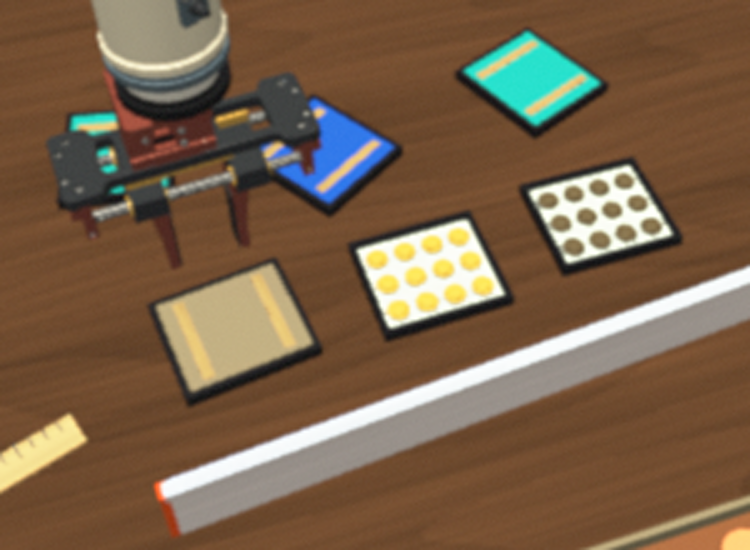

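View pics/w2.png

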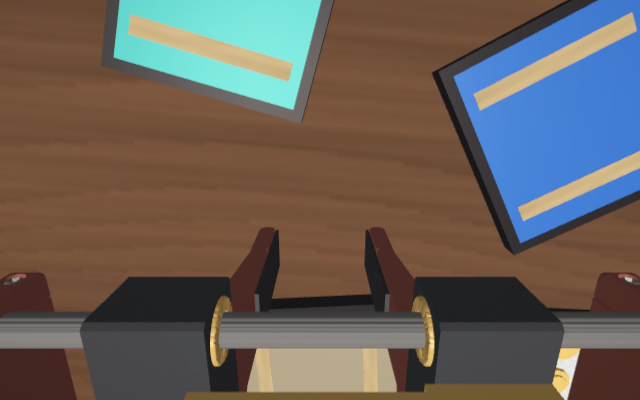

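Call:
move_arm(
  plan=[
    [[0,0.007,0.002,0],[0,0.014,0.002,0],[0,0.021,0.002,0],[0,0.028,0.002,0],[0,0.035,0.002,0],[0,0.042,0.002,0],[0,0.049,0.002,0],[0,0.056,0.002,0],[0,0.063,0.002,0],[0,0.07,0.002,0],[0,0.076,0.002,0],[0,0.076,0.002,0]],
  ],
)

```text
clock: 4.65
ee_pos: [0.5332, -0.1746, 0.0047]
eef_rot: [0.678, 0.735, 0.0, 0.0]
ft_force: [-0.6, -0.3, -0.6]
finger_gap: 0.504
```

```bash
python3 - <<'E'
from h import *
where();s=snapshot("scene");save(s,"s3",(150,130,450,350),2.5)
where()
E
```

```text
t 4.65 stopx -0.1001 v -0.2182 z 0.0047 toolx 94.7 F [-0.6 -0.3 -0.6] 0.5037863764356246
t 4.7 stopx -0.1005 v -0.2182 z 0.0046 toolx 94.7 F [0.3 0.3 0.1] 0.5007753015943732
```

View pics/s3.png

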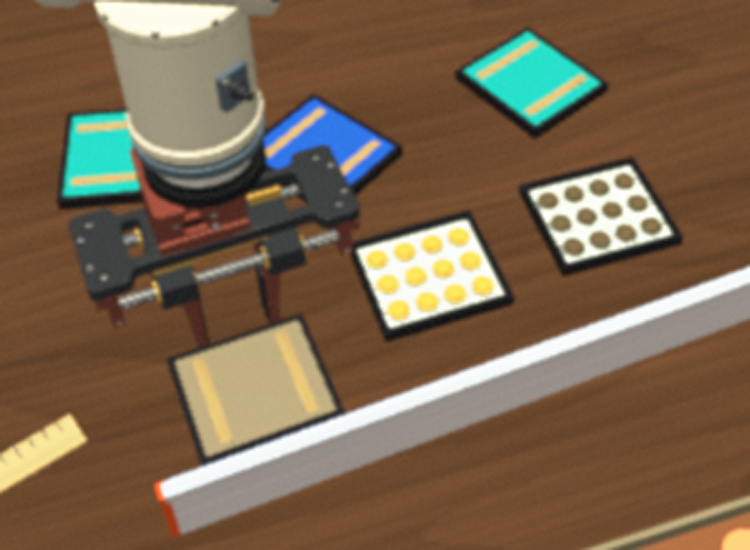

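Call:
move_arm(
  plan=[
    [[0,0.004,0,0],[0,0.008,0,0],[0,0.012,0,0],[0,0.016,0,0],[0,0.02,0,0],[0,0.024,0,0],[0,0.028,0,0],[0,0.032,0,0],[0,0.036,0,0],[0,0.04,0,0],[0,0.044,0,0],[0,0.048,0,0],[0,0.052,0,0],[0,0.056,0,0],[0,0.06,0,0],[0,0.064,0,0]],
  ],
)

```text
clock: 6.3
ee_pos: [0.5965, -0.1695, 0.0046]
eef_rot: [0.678, 0.735, -0.0, -0.0]
ft_force: [-1.6, 0.6, -0.7]
finger_gap: 0.499
```

```bash
python3 - <<'E'
from h import *
where();s=snapshot("scene");save(s,"s4",(150,130,450,350),2.5)
W=cloud(s);b=regions_of(s,"back_board")
for r in b:
    P=W[r["mask"]];P=P[~np.isnan(P[:,0])];P=P[P[:,2]>.0]
    u=P@n-TOE;v=P@a
    if np.median(v)>-.15 or np.median(u)<-.1: continue
    vh=np.linalg.svd(P-P.mean(0))[2] if 0 else np.linalg.svd(P-P.mean(0),full_matrices=False)[2]
    N=vh[2]*np.sign(vh[2][2]);print(r["p"],len(P),"u",np.percentile(u,[2,98]),"v",np.percentile(v,[2,98]),"z",np.percentile(P[:,2],[2,98]),"N stop",N@n,N@a,N[2],"tilt",np.degrees(np.arccos(N[2])))
where()
E
```

```text
t 6.3 stopx -0.0366 v -0.2183 z 0.0046 toolx 94.68 F [-1.6  0.6 -0.7] 0.4989487193762952
0.6 1056 u [-0.02016738  0.04274009] v [-0.26971531 -0.17530448] z [0.01184193 0.07436968] N stop -0.7026328670164078 0.0005491536281126571 0.7115523540953228 tilt 44.63864010999868
t 6.4 stopx -0.0363 v -0.2183 z 0.0047 toolx 94.69 F [ 0.1 -0.5 -0.5] 0.4999193508321718
```

View pics/s4.png

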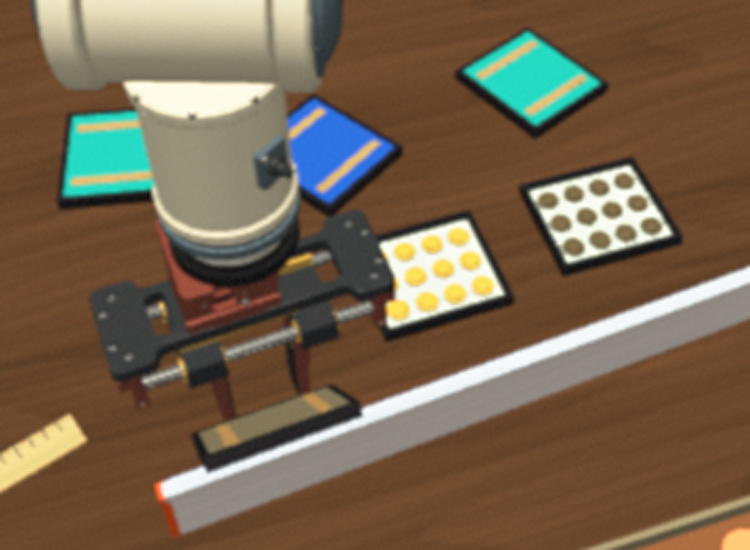

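Call:
move_arm(
  plan=[
    [[0,0.003,0,0],[0,0.006,0,0],[0,0.009,0,0],[0,0.012,0,0],[0,0.014,0,0],[0,0.014,0,0]],
  ],
)

```text
clock: 7.0
ee_pos: [0.6105, -0.1683, 0.0047]
eef_rot: [0.678, 0.735, 0.0, 0.0]
ft_force: [-1.3, 0.4, 0.0]
finger_gap: 0.504
```

```bash
cat >>h.py <<'E'
def board(name,cam="scene"):
    s=snapshot(cam);save(s,name,(150,130,450,350),2.5)
    W=cloud(s)
    for r in regions_of(s,"back_board"):
        P=W[r["mask"]];P=P[~np.isnan(P[:,0])];P=P[P[:,2]>.0]
        u=P@n-TOE;v=P@a
        if np.median(v)>-.15 or np.median(u)<-.1: continue
        N=np.linalg.svd(P-P.mean(0),full_matrices=False)[2][2];N=N*np.sign(N[2]);c=P.mean(0)
        print(round(r["p"],2),len(P),"u",np.percentile(u,[2,98]).round(4),"v",np.percentile(v,[2,98]).round(4),"z",np.percentile(P[:,2],[2,98]).round(4),"N stop",(N@n).round(3),(N@a).round(3),N[2].round(3),"tilt",np.degrees(np.arccos(N[2])).round(2), "u at z=0 on bottom plane",((c-.01*N)@n-TOE+(c-.01*N)[2]*N[2]/(N@n)).round(4))
E
python3 - <<'E'
from h import *
where();board("s5");where()
E
```

```text
t 7.0 stopx -0.0225 v -0.2183 z 0.0047 toolx 94.68 F [-1.3  0.4  0. ] 0.5044115260351846
0.69 507 u [-0.0138  0.0442] v [-0.2723 -0.1744] z [0.0016 0.0835] N stop -0.841 0.006 0.541 tilt 57.25 u at z=0 on bottom plane 0.0003
t 7.1 stopx -0.0226 v -0.2184 z 0.0048 toolx 94.68 F [ 0.4 -0.7  0.3] 0.49931229958941875
```

View pics/s5.png

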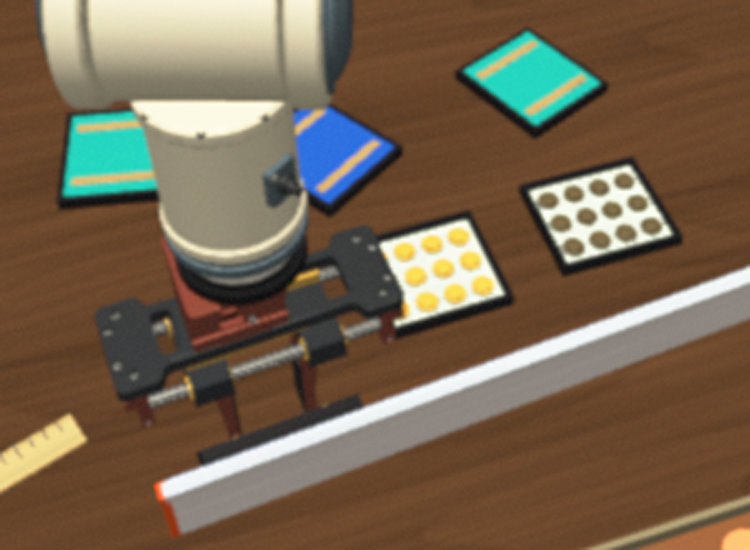

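Call:
move_arm(
  plan=[
    [[0,0.0015,0,0],[0,0.003,0,0],[0,0.003,0,0]],
  ],
)

```text
clock: 7.4
ee_pos: [0.6132, -0.1681, 0.0046]
eef_rot: [0.678, 0.735, -0.0, -0.0]
ft_force: [-0.8, 0.2, 0.1]
finger_gap: 0.502
```

```bash
python3 - <<'E'
from h import *
where();board("s6");where()
E
```

```text
t 7.4 stopx -0.0198 v -0.2183 z 0.0046 toolx 94.68 F [-0.8  0.2  0.1] 0.5019635944980101
0.71 500 u [-0.0089  0.0439] v [-0.2712 -0.1755] z [0.0053 0.0855] N stop -0.867 -0.001 0.499 tilt 60.07 u at z=0 on bottom plane 0.0039
t 7.5 stopx -0.0198 v -0.2183 z 0.0046 toolx 94.68 F [ 0.1 -0.5 -0.7] 0.49923328737200395
```

Call:
move_arm(
  plan=[
    [[0,0.001,0,0],[0,0.001,0,0],[0,-0.002,0,0],[0,-0.01,0,0],[0,-0.03,0,0],[0,-0.06,0,0],[0,-0.08,0,0],[0,-0.08,0,0]],
  ],
)

```text
clock: 8.3
ee_pos: [0.5315, -0.1749, 0.0047]
eef_rot: [0.678, 0.735, -0.0, -0.0]
ft_force: [0.9, 0.8, -0.3]
finger_gap: 0.503
```

```bash
python3 - <<'E'
from h import *
where();board("s7");where();print(shift(pw(.068,-.223,.16)))
E
```

```text
t 8.3 stopx -0.1019 v -0.2183 z 0.0047 toolx 94.61 F [ 0.9  0.8 -0.3] 0.5027779796134312
0.87 519 u [0.0054 0.0434] v [-0.272 -0.176] z [0.0142 0.0857] N stop -0.902 -0.0 0.433 tilt 64.36 u at z=0 on bottom plane 0.0109
t 8.4 stopx -0.0996 v -0.2184 z 0.0052 toolx 94.65 F [0.  0.6 0.1] 0.5013339525844814
[-0.0043625   0.16787364 -0.15447447]
```

View pics/s7.png

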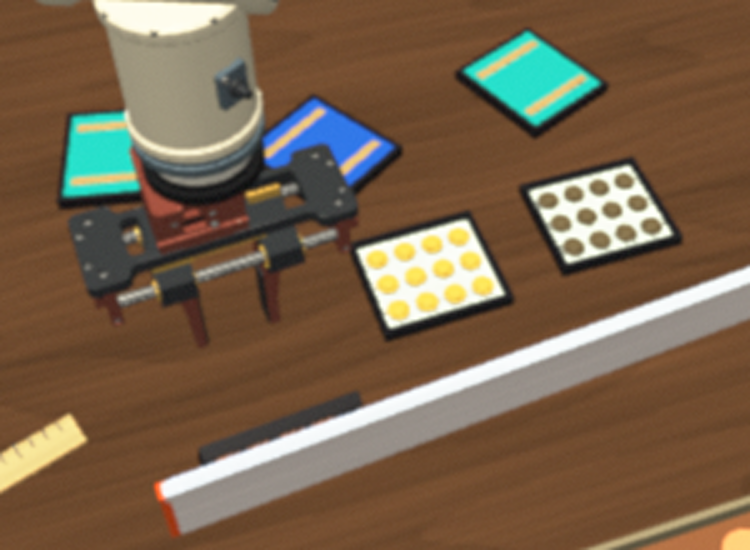

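Call:
move_arm(
  plan=[
    [[0,0,-0.05,0],[0,0,-0.1,0],[-0.002,0,-0.15,0],[-0.004,0.04,-0.155,0],[-0.004,0.08,-0.155,0],[-0.004,0.12,-0.155,0],[-0.004,0.155,-0.155,0],[-0.004,0.169,-0.155,0],[-0.004,0.169,-0.155,0],[-0.004,0.169,-0.155,0]],
  ],
)

```text
clock: 9.4
ee_pos: [0.7024, -0.1647, 0.159]
eef_rot: [0.677, 0.736, -0.0, -0.0]
ft_force: [0.5, -0.1, 0.4]
finger_gap: 0.498
```

```bash
python3 - <<'E'
from h import *
where();print(shift(pw(.068,-.223,.062)))
E
```

```text
t 9.4 stopx 0.0694 v -0.2223 z 0.159 toolx 94.71 F [ 0.5 -0.1  0.4] 0.4977234645295052
[-0.00075704 -0.0012989   0.09704872]
```

Call:
move_arm(
  plan=[
    [[0,0,0.03,0],[0,0,0.06,0],[0,0,0.085,0],[0,0,0.097,0],[0,0,0.097,0],[0,0,0.097,0]],
  ],
)

```text
clock: 10.0
ee_pos: [0.7024, -0.1652, 0.0644]
eef_rot: [0.678, 0.735, 0.0, 0.001]
ft_force: [-0.2, -0.5, 0.6]
finger_gap: 0.496
```

```bash
python3 - <<'E'
from h import *
where();board("s8")
E
```

```text
t 10.0 stopx 0.0693 v -0.2228 z 0.0644 toolx 94.66 F [-0.2 -0.5  0.6] 0.4957901317697873
0.47 108 u [0.0285 0.0432] v [-0.2726 -0.1996] z [0.0591 0.0845] N stop -0.851 -0.006 0.526 tilt 58.29 u at z=0 on bottom plane 0.0016
```

View pics/s8.png

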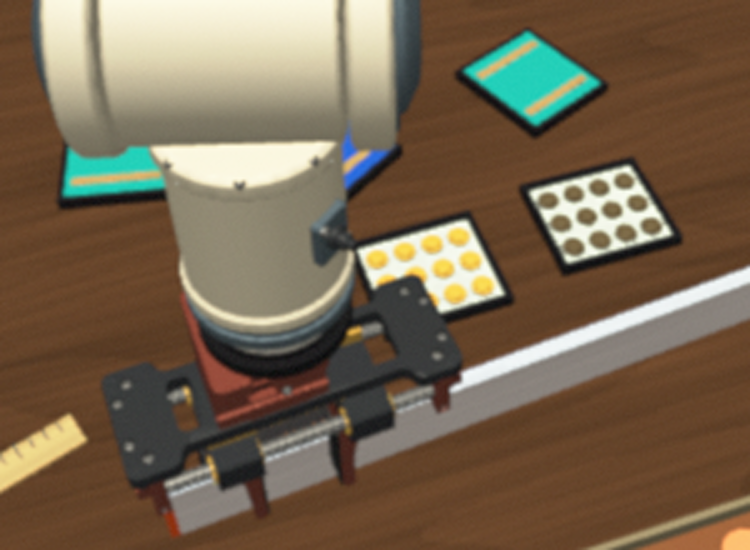

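Call:
move_arm(
  plan=[
    [[0,-0.006,0,0],[0,-0.012,0,0],[0,-0.018,0,0],[0,-0.024,0,0],[0,-0.03,0,0],[0,-0.036,0,0],[0,-0.042,0,0],[0,-0.048,0,0],[0,-0.054,0,0],[0,-0.06,0,0],[0,-0.066,0,0],[0,-0.072,0,0]],
  ],
)

```text
clock: 11.3
ee_pos: [0.6299, -0.1708, 0.0626]
eef_rot: [0.678, 0.735, -0.0, -0.0]
ft_force: [-0.2, -0.6, 0.2]
finger_gap: 0.497
```

```bash
python3 - <<'E'
from h import *
where();board("s9")
E
```

```text
t 11.3 stopx -0.0034 v -0.2223 z 0.0626 toolx 94.68 F [-0.2 -0.6  0.2] 0.49668952215409135
0.56 1998 u [-0.0366  0.001 ] v [-0.2712 -0.1748] z [0.0059 0.0847] N stop 0.923 0.006 0.385 tilt 67.35 u at z=0 on bottom plane -0.0108
```

View pics/s9.png

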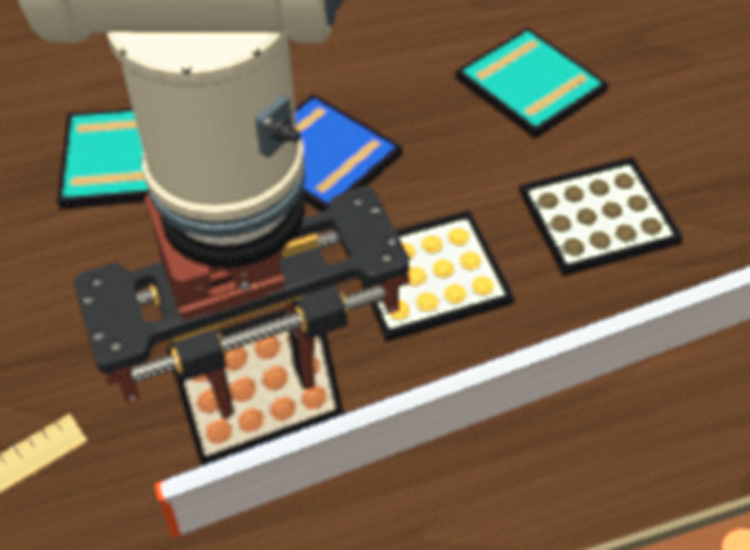

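The board was falling in this picture, with its copper buttons showing. I'll raise the arm and check that it lies flat.

Call:
move_arm(
  plan=[
    [[0,0,-0.02,0],[0,0,-0.05,0],[0,0,-0.1,0],[0,0,-0.15,0],[0,-0.05,-0.15,0],[0,-0.1,-0.15,0],[0.05,-0.15,-0.15,0],[0.1,-0.18,-0.15,0],[0.15,-0.18,-0.15,0],[0.2,-0.18,-0.15,0],[0.25,-0.18,-0.15,0],[0.3,-0.18,-0.15,0],[0.35,-0.18,-0.15,0],[0.4,-0.18,-0.15,0],[0.45,-0.18,-0.15,0],[0.5,-0.18,-0.15,0],[0.5,-0.18,-0.15,0],[0.5,-0.18,-0.15,0],[0.5,-0.18,-0.15,0]],
  ],
)

```text
clock: 13.3
ee_pos: [0.4101, 0.3129, 0.2125]
eef_rot: [0.677, 0.736, -0.0, 0.0]
ft_force: [-0.4, -0.4, 0.7]
finger_gap: 0.499
```

```bash
python3 - <<'E'
from h import *
where();s=snapshot("top");save(s,"t10");W=cloud(s)
k=~np.isnan(W[...,0])&(W[...,2]>.004)&(W[...,2]<.02)&(W[...,0]>.45)&(W[...,0]<.62)&(W[...,1]<.19)&(W[...,1]>-.26)&((W@n)<TOE)
nl,lab,stt,_=cv2.connectedComponentsWithStats(k.astype(np.uint8))
for i in range(1,nl):
    if stt[i][4]<300: continue
    P=W[lab==i];r=cv2.minAreaRect((P[:,:2]*1000).astype(np.float32));N=np.linalg.svd(P-P.mean(0),full_matrices=False)[2][2]
    print(np.round(r[0],1),np.round(r[1],1),round(r[2],2),"z",np.percentile(P[:,2],[2,50,98]).round(4),"tilt",np.degrees(np.arccos(abs(N[2]))).round(1))
E
```

```text
t 13.3 stopx -0.1824 v 0.2779 z 0.2125 toolx 94.75 F [-0.4 -0.4  0.7] 0.49893741600350583
[ 571.2 -175.8] [ 91.5 103.1] 4.55 z [0.0042 0.0076 0.0126] tilt 0.1
[531.3 -26.5] [ 90.3 100.1] 1.5 z [0.0042 0.0077 0.0124] tilt 0.1
[517.4 120.6] [ 90.3 102.7] 0.56 z [0.0042 0.0076 0.0125] tilt 0.3
```

View pics/t10.png

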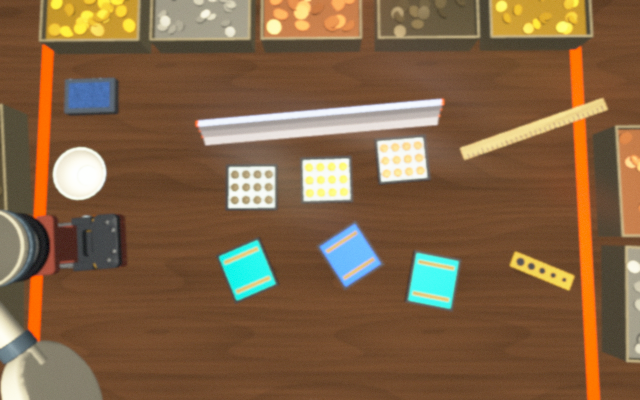

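```bash
python3 -c "
from h import *
print(workorder.finish_job())"
```

```text
the job is handed in; nothing more can be done
None
```

I pushed the khaki back_board square up the stop until it leaned at about 60°. I backed off to check that it stayed there, then tipped it over from behind with the half-open fingers and handed the job in.

**Final check (top camera):** The board lies flat (0.1° tilt) about 17 mm in front of the toe, with its copper buttons showing. The gilt and dark boards are within about 1 mm of where they started. The arm stands clear, with no contact force read.

**Other readings:** The clock read 13.3 s just before hand-in. Force readings between moves stayed under 2 N. Tilt readings of the leaning board ranged from 58° to 64°, because the gripper hid part of it or the camera saw it edge-on. No check failed.

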